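Couple the lid-stand section with its cam lock

TASK

The loose slotted section of the saucepan-lid stand has to be joined to the fixed half. Push it up to the fixed half so that its brass bolt goes into the open cam lock, then turn the cam disc clockwise by its red knob, about half a turn, until you feel it pull the section up tight against the two black pads. Stop as soon as it is firmly tight (overtightening crushes the pads), let go, and leave everything else on the counter where it is.

Things in the scene. Friction and masses are not known exactly. Their poses are not given: they have to be found in the camera images.
- section: Loose section of the lid stand, 0.5 to 0.9 kg, slides on the counter: bamboo base 90 (x) by 110 mm (y), 10 mm thick; upright steel dividers across x; bamboo end cheek 100 mm wide, 34 mm high. Origin: centre of the underside, z up; the cheek's outer face, the one to be joined, is at y = +55 mm.
- divider_top (a point): Middle of the top edge of the middle divider, the one to grip from above: a steel plate 80 mm wide along x, 10 mm thick, 71 mm high, at section y = -5 mm; 41 mm free towards the face, 42 mm towards the other divider (6 mm thick, as high).
- bolt_head (a point): Nominal centre of the bolt's head (fixed to the section: section frame x 0, y +82, z 20 mm). The brass bolt sticks out of the face: shank 8 mm thick, 27 mm long, but it may be screwed in up to 2 mm deeper or less deep than this point says; the head is an upright pin 10 mm in diameter, 6 to 34 mm above the counter.
- dock: Fixed half of the lid stand, steel plate 100 mm wide (x), y from -34 to +230 mm. Origin: on the counter, on the cam's axis. The section joins from its -y side, x, y, z axes parallel to the dock's; fully home the section's origin is at dock x 0, y -91 mm. Wire dividers 73 mm high from y +112; a fixed lid at y +192 stands 146 mm high.
- dock_face (a point): Middle of the plane of the pads (dock frame x 0, y -36, z 20 mm). The bolt enters between funnel cheeks 22 mm apart at the mouth, 14 mm at the throat. Two white sprung plungers at x -23 and +23 stand 4 mm proud of the pads; together they push back 4 N at first touch and 7 N when flush. After a push of about 10 N the section stays within 4 mm of the pads, near enough for the hook.
- cam (a joint): Cam disc's angle (rad), grows clockwise seen from above; starts between -0.5 and -0.1, open to the bolt. From about 0.4 its hook goes behind the bolt head and draws it in by 3.4 mm per rad. It comes tight between about 2.2 and 3.6, depending on how deep the bolt is screwed in. Stays where it is left; end stop at 4.0 is far too tight.
- cam_axis (a point): Point on the cam disc's turning axis, on its upper face, 41 mm above the counter; disc 51 mm in diameter, aluminium. Does not move as the disc turns.
- crank_knob (a point): Middle of the red knob, an upright cylinder 14 mm in diameter, 42 to 78 mm above the counter (this point at 62), 42 mm from the cam axis; spins freely, so the gripper need not turn. At cam 0 it is on the dock's -x side, 1.57 +y, 3.14 +x. Force along its path: up to 1.5 N free, 3 to 6 N drawing in, then rising steeply: 3 to 4 N above that load is firmly tight, 6 too much.
- canister: White ceramic coffee canister with bamboo lid and steel button, 94 mm in diameter, 123 mm high, loose; leave it alone. Origin: centre of the underside.
- moka_pot: Aluminium moka pot, 92 mm wide, 168 mm high, loose; leave it alone. Origin: centre of the underside.
- sugar_jar: Amber glass jar with steel cap, 72 mm in diameter, 110 mm high, loose; leave it alone. Origin: centre of the underside.
- espresso_cup: Blue ceramic cup, 72 mm in diameter, 60 mm high, loose; leave it alone. Origin: centre of the underside.
- scoop: Yellow plastic measuring scoop, bowl 46 mm in diameter and 28 mm high, handle 105 mm along its -x, loose; leave it alone. Origin: underside of the bowl.
- bamboo_spoon: Bamboo spoon, 240 mm long, lying on the counter, loose; leave it alone.
- loose_lid: Steel saucepan lid lying flat, 160 mm in diameter, 41 mm high over its knob, loose; leave it alone. Origin: centre of the underside.
- pads: The two black pads (fixed; origin and axes as the dock's): 16 mm wide, 24 mm high, at x -41 and +41, faces at y -36 mm. The section must end pulled against them with some 6 to 50 N; more crushes them.
Things that resemble listed ones, but are neither listed nor needed, are in the scene too. What is shaped like the section but purple is not meant.

How it is judged:
By the outcome, as a careful person would: the job done as asked, in the order asked, and still so for the second after the job is handed in, with the robot touching nothing.
It also fails if it takes over 72 s, if anything falls off the work surface, if the arm or the gripper's body presses on something with over 40 N, if the wrist force passes 120 N, or if a joint passes its speed limit or range.

ROBOT

A 6-joint arm with a two-finger parallel gripper is mounted at the origin on the work surface. World frame = base frame: x ahead of the robot, y to its left, z up, the work surface at z = 0. Lengths are in mm, angles in rad, forces in N, time in s.
With the tool pointing down it reaches from about 275 to 750 mm from the base axis. Payload 10.2 kg.
Tool frame: the origin (TCP) lies at the very end of the fingers, on their centre line; the grasp point (between the pads) lies 19 mm behind it; z points along the fingers, y is the line along which they close (so a half turn about z gives the same grasp; the last joint's range is limited). The gripper opens to 85 mm and grips with 20 to 120 N. Pads are 22 mm wide; open, the fingers measure 114 mm over their backs; the gripper's body (76 mm by 85 mm) begins 54 mm behind the grasp point. The pads swing forward as they close: fully open they stand 13 mm farther back than shut.
Start: joints at [-1.497, 0.313, 1.498, -0, 1.331, -0.223], TCP at [153.529, -502.056, 231.294] pointing down, gripper open.
Joint ranges: [-2.94, 2.94], [-0.97, 2.17], [0.19, 2.56], [-1.23, 4.37], [0.02, 3.11], [-2.88, 2.88]. Speed limits (rad/s): [2.39, 2.39, 3.01, 3.14, 3.14, 3.14].

INTERFACE

Orientations are given as a unit quaternion [w, x, y, z].
In Python, from rig import * gives the robot as it stands. The module is installed in compiled form; this text tells all that it offers.
- The arm moves only by the shell command python3 -m crank 'ROWS' [FORCE]. ROWS is JSON, a list that holds one entry, the list of rows, each a list of 7 numbers: the shift along the tool's x, y, z in units of 25 mm (1.0 is 25 mm), then the turn, a rotation vector about the tool's x, y, z in units of 8 degrees (1.0 is 8 degrees), then the finger opening in mm, from 0 to 85.4. A call has exactly 8 rows; each row shifts and turns the commanded pose from where the row before left it, along the tool's axes as they then stand; what a row does not reach is not made up. A row lasts 1/10 s, in which the tool goes at most 50 mm and 8.59 degrees, less where a joint would pass 70% of its speed; a pose out of reach is approached as far as the arm can. A call is refused whole if a number of a shift passes 1 or a number of a turn 1, either way. A call with a gripper value outside its range is refused whole. The fingers move at their own pace and stop on an object; FORCE is the grip in N (left out, the last holds). Time passes only in rows, so rows that do not move let the fingers close, or fill a call up. It gives the time, the measured TCP pose, the force, the opening and the grip force at its end, in the units of the state.
- sense(): the state, without advancing time (a new reading comes with each control period).
- capture(name): name is "side" or "top" or "wrist"; returns the picture (384x512x3 uint8, blue, green, red); there is no depth.
- camera_model(name): a dict with "fx", "fy", "cx", "cy" (pixels), "world_from_camera" (4x4, takes a point from camera to world coordinates); the wrist camera has in their place "T_tool_cam" (4x4, takes a point from camera to tool coordinates, whose origin is the TCP and whose axes are the flange's). Camera axes: x right, y up, looking along -z (the intrinsics and any distortion apply to the point x, -y, -z); pixel columns grow to the right and rows downward; lengths in mm; the calibration is good to about 2 mm. A picture is of the moment at which its call begins: read the wrist's pose just before it. camera_model takes no time and is no camera call.
- finish_job(): hands the job in; it is judged then, once.
The state is a dict: "time_s": time; "joints": joint angles; "dq": joint speeds; "tau": joint torques, N m; "eef_pos": TCP position; "ee_rot": TCP orientation; "force": force on the tool from outside, world axes, zero at the start; "wrist_torque": the same for the moment, N m; "grip_width": opening from 0.0 (shut) to 1.0 (fully open); "grip_force": force on a finger pad.
Only numpy, scipy, OpenCV 4.12 (cv2) and the standard library are available. Lean on these libraries where they do the work, as an engineer would, in place of code of your own. Each camera call takes 0.05 s, during which the arm holds its last target. There are 200 camera calls.

## Working session

There is one attempt and no reset: what is moved stays moved. The work goes in short steps, Python scripts to look and compute and a shell command to move; the robot and the scene stay as the last step left them, time stands still between calls to the robot, and variables do not carry over. Pictures are saved under pics/ and viewed, at most 10 in all, crops included, and the job is handed in when it is done.

```bash
mkdir -p pics; ls; python3 - <<'E'
from rig import *
import cv2,numpy as np
s=sense();print({k:np.round(v,3).tolist() for k,v in s.items()})
for n in("top","side"):
    im=capture(n);cv2.imwrite(f"pics/{n}0.png",im)
    m=camera_model(n);print(n,{k:(np.round(v,4).tolist()) for k,v in m.items() if not isinstance(v,str)})
print(camera_model("wrist"))
E
```

```text
pics
{'time_s': 0.0, 'joints': [-1.497, 0.313, 1.498, -0.0, 1.331, -0.223], 'dq': [-0.001, 0.0, -0.0, -0.001, -0.001, -0.002], 'tau': [-0.001, -41.226, -25.975, -0.0, 0.004, -0.0], 'eef_pos': [153.517, -501.783, 230.739], 'ee_rot': [-0.001, 0.989, 0.148, 0.0], 'force': [-0.265, -0.082, 0.236], 'wrist_torque': [0.008, -0.009, -0.022], 'grip_force': 0.0, 'grip_width': 1.0}
top {'fx': 457.2582, 'fy': 457.2582, 'cx': 260.7585, 'cy': 189.9354, 'world_from_camera': [[0.0294, 0.9936, -0.1087, 375.9229], [-0.9996, 0.0288, -0.0071, -19.6127], [-0.0039, 0.1088, 0.9941, 1528.4393], [0.0, 0.0, 0.0, 1.0]]}
side {'fx': 395.2216, 'fy': 395.2216, 'cx': 258.8339, 'cy': 198.3944, 'world_from_camera': [[0.773, 0.4332, -0.4635, -221.5499], [-0.6342, 0.5081, -0.5828, -959.8215], [-0.017, 0.7444, 0.6675, 1176.5818], [0.0, 0.0, 0.0, 1.0]]}
{'fx': 282.7315746517837, 'fy': 282.7315746517837, 'cx': 257.25840814825364, 'cy': 195.7266231505965, 'T_tool_cam': array([[-7.84385463e-04,  9.63087580e-01,  2.69187105e-01,
         6.61079784e+01],
       [ 9.99999561e-01,  8.93454029e-04, -2.82663466e-04,
         1.73606668e-01],
       [-5.12735977e-04,  2.69186765e-01, -9.63087858e-01,
        -1.42013840e+02],
       [ 0.00000000e+00,  0.00000000e+00,  0.00000000e+00,
         1.00000000e+00]])}
```

```bash
python3 -c "
import cv2
for n in('top','side'):
    a=cv2.imread(f'pics/{n}0.png');cv2.imwrite(f'pics/{n}0b.png',cv2.resize(a,(800,600),interpolation=cv2.INTER_CUBIC))"
```

```text
(no output)
```

View pics/top0b.png

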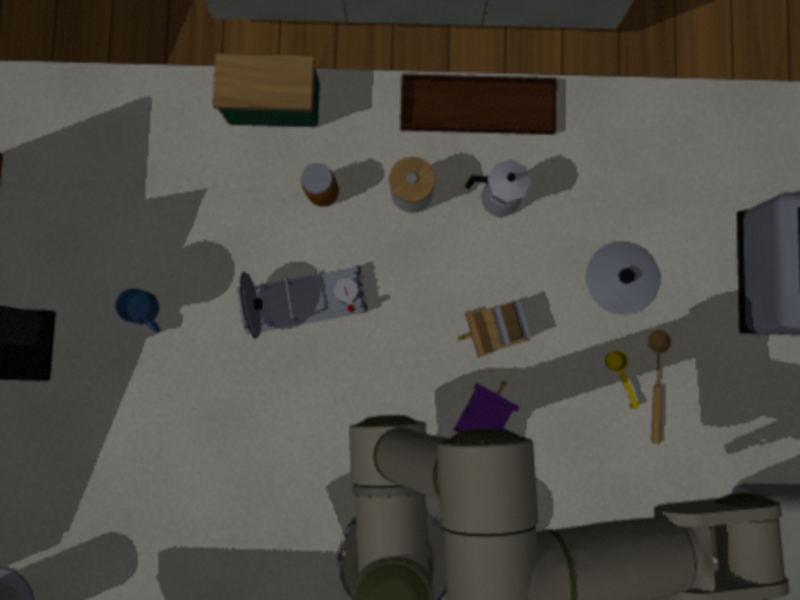

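View pics/side0b.png

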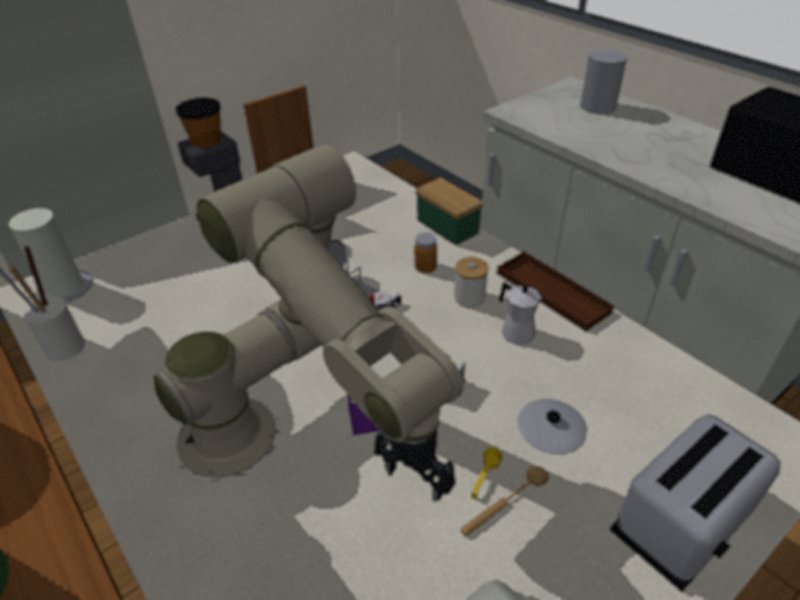

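The top view (800×600 scaling) shows the dock with its cam at (346,290) and the red knob at (350,308). The section is at (497,330) with its bolt pointing left to (462,337), and the purple decoy is at (487,408). The side view is mostly blocked by the arm. Next I'll work out rough positions and get a wrist view.

```bash
cat > h.py <<'E'
from rig import *
import cv2,numpy as np
from scipy.spatial.transform import Rotation as R
def tool():
    s=sense();T=np.eye(4);w,x,y,z=s["ee_rot"];T[:3,:3]=R.from_quat([x,y,z,w]).as_matrix();T[:3,3]=s["eef_pos"];return T
def shot(n,f):
    T=tool() if n=="wrist" else None
    im=capture(n);m=camera_model(n)
    W=T@m["T_tool_cam"] if n=="wrist" else m["world_from_camera"]
    np.savez("pics/"+f+".npz",W=W,K=[m[k] for k in("fx","fy","cx","cy")]);cv2.imwrite("pics/"+f+".png",im)
    return im
def ray(f,u,v):
    d=np.load("pics/"+f+".npz");fx,fy,cx,cy=d["K"];W=d["W"]
    return W[:3,3],W[:3,:3]@np.array([(u-cx)/fx,-(v-cy)/fy,-1.])
def onz(f,u,v,z):
    o,r=ray(f,u,v);return o+r*(z-o[2])/r[2]
def proj(f,p):
    d=np.load("pics/"+f+".npz");fx,fy,cx,cy=d["K"];W=d["W"]
    q=W[:3,:3].T@(np.asarray(p)-W[:3,3]);return cx-fx*q[0]/q[2],cy+fy*q[1]/q[2]
def to_tool(p):  # world displacement to rows: units of 25mm in current tool axes
    T=tool();return (T[:3,:3].T@(np.asarray(p)-T[:3,3]))/25
E
python3 - <<'E'
from h import *
m=camera_model("top");np.savez("pics/top0.npz",W=m["world_from_camera"],K=[m[k] for k in("fx","fy","cx","cy")])
s=.64
for n,u,v,z in(("cam",346,290,41),("knob",350,308,78),("lid",257,303,80),("sect",497,330,10),("bolt",462,337,34),("purple",487,408,50),("moka",508,190,150)):
    print(n,onz("top0",u*s,v*s,z).round())
T=tool();print(T.round(3))
E
```

```text
cam [549. 120.  41.]
knob [508. 107.  78.]
lid [513. 297.  80.]
sect [ 476. -201.   10.]
bolt [ 458. -126.   34.]
purple [ 313. -179.   50.]
moka [ 744. -202.  150.]
[[ 9.56000e-01  2.92000e-01 -0.00000e+00  1.53517e+02]
 [ 2.92000e-01 -9.56000e-01  1.00000e-03 -5.01816e+02]
 [ 0.00000e+00 -1.00000e-03 -1.00000e+00  2.30812e+02]
 [ 0.00000e+00  0.00000e+00  0.00000e+00  1.00000e+00]]
```

```bash
python3 -m crank '[[[1,-0.5,0,0,0,0,42],[1,-0.5,0,0,0,0,42],[1,-0.5,0,0,0,0,42],[1,-0.5,0,0,0,0,42],[1,-0.5,0,0,0,0,42],[1,-0.5,0,0,0,0,42],[1,-0.5,0,0,0,0,42],[1,-0.5,0,0,0,0,42]]]' 60; python3 -m crank '[[[1,-0.5,0,0,0,0,42],[1,-0.5,0,0,0,0,42],[1,-0.5,0,0,0,0,42],[1,-0.5,0,0,0,0,42],[1,-0.5,0,0,0,0,42],[1,-0.5,0,0,0,0,42],[1,-0.5,0,0,0,0,42],[1,-0.5,0,0,0,0,42]]]'
python3 - <<'E'
from h import *
im=shot("wrist","w1");print(tool()[:3].round(3))
cv2.imwrite("pics/w1b.png",cv2.resize(im,(800,600),interpolation=cv2.INTER_CUBIC))
E
```

```text
time_s: 0.9
eef_pos: [316.2, -346.9, 231.1]
ee_rot: [-0.0, 0.989, 0.148, -0.0]
force: [-0.4, -0.4, -0.1]
grip_width: 0.493
grip_force: 0.0
time_s: 1.7
eef_pos: [478.2, -192.8, 231.0]
ee_rot: [-0.0, 0.989, 0.148, -0.0]
force: [-0.9, 0.1, -0.0]
grip_width: 0.492
grip_force: 0.0
[[ 9.56000e-01  2.94000e-01  1.00000e-03  4.80149e+02]
 [ 2.94000e-01 -9.56000e-01  1.00000e-03 -1.90416e+02]
 [ 1.00000e-03 -1.00000e-03 -1.00000e+00  2.30958e+02]]
```

View pics/w1b.png

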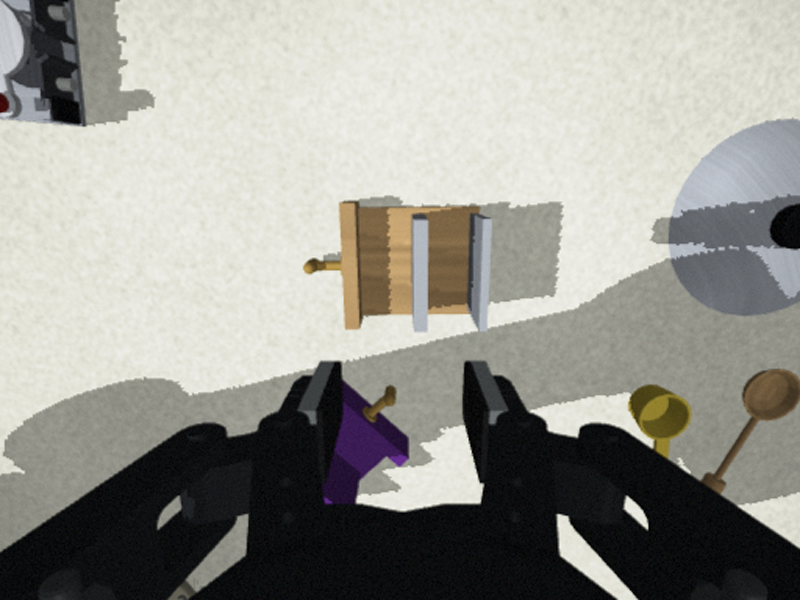

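The wrist view shows the section: cheek top at x 342–360 and y 202–329, middle divider top at x 413–428 and y 215–330, and bolt head at (311,267). The dock's mouth edge is at the upper left, around (70–85, 0–125).

```bash
python3 - <<'E'
from h import *
s=.64
P=lambda u,v,z:onz("w1",u*s-.18,v*s-.18,z)
for z in(71,81):
    a=(P(413.5,214.5,z)+P(427,214.5,z))/2;b=(P(415,330.5,z)+P(428,330.5,z))/2
    print("div",z,a.round(1),b.round(1),np.linalg.norm(a-b),((a+b)/2).round(1),np.degrees(np.arctan2(*(a-b)[1::-1])))
a=P(342,203,34);b=P(345.5,329,34);print("cheek outer edge",a,b,np.linalg.norm(a-b),(a+b)/2,np.degrees(np.arctan2(*(a-b)[1::-1])))
print("bolt",P(309.5,266,34))
# dock front plate corner
print("dock corner",P(82,124,34),P(82,124,0), "red",P(2,103,78))
T=tool();print("tool yaw",np.degrees(np.arctan2(T[1,0],T[0,0])))
E
```

```text
div 71 [ 525.2 -191.3   71. ] [ 447.2 -217.    71. ] 82.11430240304198 [ 486.2 -204.1   71. ] 18.22095206080103
div 81 [ 525.8 -190.7   81. ] [ 450.4 -215.5   81. ] 79.39539663001194 [ 488.1 -203.1   81. ] 18.220952060801043
cheek outer edge [ 514.20468021 -134.9119611    34.        ] [ 418.97044978 -163.10191274   34.        ] 99.31884020255698 [ 466.58756499 -149.00693692   34.        ] 16.489096352378755
bolt [ 460.67582768 -122.99889032   34.        ]
dock corner [513.22384291  56.88054909  34.        ] [510.38622985  80.00521723   0.        ] red [514.73058912  75.22665874  78.        ]
tool yaw 17.126858720187336
```

```bash
python3 -m crank '[[[0.5,-0.9,0,0,0,0,42],[0.5,-0.9,0,0,0,0,42],[0.5,-0.9,0,0,0,0,42],[0.5,-0.9,0,0,0,0,42],[0.5,-0.9,0,0,0,0,42],[0.5,-0.9,0,0,0,0,42],[0.5,-0.9,0,0,0,0,42],[0.5,-0.9,0,0,0,0,42]]]'; python3 -m crank '[[[0.5,-0.9,0,0,0,0,42],[0.5,-0.9,0,0,0,0,42],[0.5,-0.9,0,0,0,0,42],[0.5,-0.9,0,0,0,0,42],[0,0,0,0,0,0,42],[0,0,0,0,0,0,42],[0,0,0,0,0,0,42],[0,0,0,0,0,0,42]]]'
python3 - <<'E'
from h import *
im=shot("wrist","w2");print(tool()[:3].round(3))
cv2.imwrite("pics/w2b.png",cv2.resize(im,(800,600),interpolation=cv2.INTER_CUBIC))
E
```

```text
time_s: 2.55
eef_pos: [520.5, 8.7, 231.0]
ee_rot: [-0.0, 0.989, 0.148, -0.0]
force: [0.2, 0.4, 0.7]
grip_width: 0.489
grip_force: 0.0
time_s: 3.35
eef_pos: [542.0, 107.4, 231.3]
ee_rot: [0.0, 0.989, 0.147, -0.0]
force: [-0.2, -0.7, 0.2]
grip_width: 0.494
grip_force: 0.0
[[ 9.57000e-01  2.91000e-01  0.00000e+00  5.41997e+02]
 [ 2.91000e-01 -9.57000e-01 -0.00000e+00  1.07491e+02]
 [-0.00000e+00  0.00000e+00 -1.00000e+00  2.31372e+02]]
```

View pics/w2b.png

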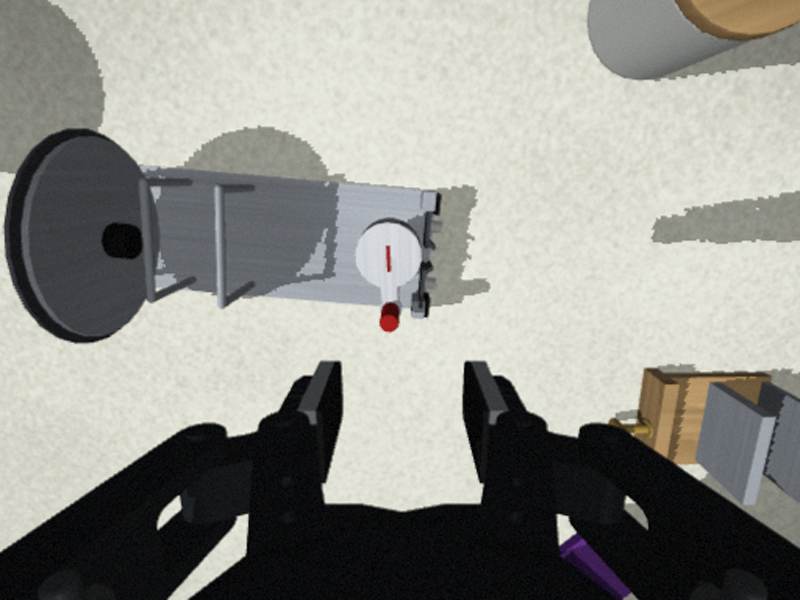

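The dock is in view: disc centre about (388,255), red knob top about (389,324), pads about (433,202) and (420,305), plate edges y 165→190 on top and 297→308 at the bottom. I'll fit these features next.

```bash
python3 - <<'E'
from h import *
im=cv2.imread("pics/w2.png");hsv=cv2.cvtColor(im,cv2.COLOR_BGR2HSV)
crop=im[100:215,190:300];cv2.imwrite("pics/w2c.png",cv2.resize(crop,None,fx=5,fy=5,interpolation=cv2.INTER_CUBIC))
r=((hsv[...,0]<8)|(hsv[...,0]>172))&(hsv[...,1]>150)&(hsv[...,2]>110)
r=r.astype(np.uint8);n,l,st,c=cv2.connectedComponentsWithStats(r)
for i in range(1,n):
    if st[i,4]>8:print("red",st[i],c[i])
# section bolt + divider seen too
E
```

```text
red [247 158   3  16  19] [248.05263158 165.73684211]
red [243 202  12  10  95] [248.35789474 206.37894737]
```

View pics/w2c.png

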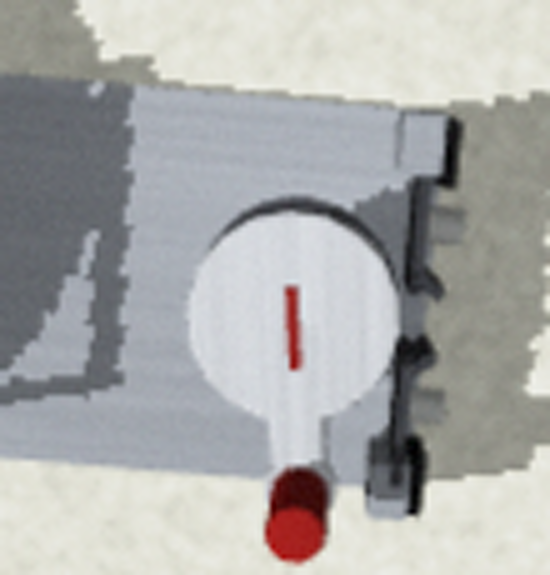

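```bash
python3 - <<'E'
from h import *
P=lambda u,v,z:onz("w2",190+u/5-.4,100+v/5-.4,z)
print("disc",P(294.5,316,41)); print("knob",P(295,535,78))
d=P(294.5,316,41);k=P(295,535,78);print("r",np.linalg.norm((k-d)[:2]),"dir",np.degrees(np.arctan2((k-d)[1],(k-d)[0])))
for z in(0,6):
    a,b=P(0,75,z),P(455,103,z);c,e=P(0,458,z),P(370,490,z)
    print(z,np.degrees(np.arctan2(*(a-b)[1::-1]))-90,np.degrees(np.arctan2(*(c-e)[1::-1]))-90)
    u=(a-b)/np.linalg.norm(a-b);n=np.array([u[1],-u[0],0]);print("width",(a-c)@n, "centre offset of disc", ((a+c)/2-d)@n,(a-d)@n,(c-d)@n)
for z in(20,32):
    a,b=P(455,117,z),P(418,515,z);print("pads front",z,a,b,np.linalg.norm(a-b),np.degrees(np.arctan2(*(a-b)[1::-1])),((a+b)/2-d))
# top camera checks
print("top disc",onz("top0",346*.64,290*.64,41))
E
```

```text
disc [552.06220561 120.9440376   41.        ]
knob [511.69892978 107.80921363  78.        ]
r 42.44664458367786 dir -161.97432387400562
0 13.496737595180463 11.747176433808121
width 100.68965639622833 centre offset of disc 0.11702657032087804 50.461854768435046 -50.227801627793276
6 13.496737595180477 11.747176433808121
width 99.07126798376571 centre offset of disc 0.9677293097289544 50.503363301611806 -48.5679046821539
pads front 20 [606.46356663  97.10624243  20.        ] [507.91439844  74.93684133  20.        ] 101.01198391634043 12.67808045434855 [  5.12677692 -34.92249571 -21.        ]
pads front 32 [606.42339365  98.10444541  32.        ] [511.22153192  76.68804691  32.        ] 97.58102582518774 12.678080454348555 [  6.76025717 -33.54779143  -9.        ]
top disc [549.10536048 120.15027408  41.        ]
```

```bash
python3 -m crank '[[[-0.475,0.94,0,0,0,0,42],[-0.475,0.94,0,0,0,0,42],[-0.475,0.94,0,0,0,0,42],[-0.475,0.94,0,0,0,0,42],[-0.475,0.94,0,0,0,0,42],[-0.475,0.94,0,0,0,0,42],[-0.475,0.94,0,0,0,0,42],[-0.475,0.94,0,0,0,0,42]]]'; python3 -m crank '[[[-0.475,0.94,0,0,0,0,42],[-0.475,0.94,0,0,0,0,42],[-0.475,0.94,0,0,0,0,42],[-0.475,0.94,0,0,0,0,42],[0,0,0.6,0,0,0,42],[0,0,0.6,0,0,0,42],[0,0,0.6,0,0,0,42],[0,0,0,0,0,0,42]]]'
python3 - <<'E'
from h import *
im=shot("wrist","w3");print(tool()[:3].round(3))
print(to_tool([487,-203.5,42]),to_tool([487,-203.5,42])*25)
cv2.imwrite("pics/w3b.png",cv2.resize(im,(800,600),interpolation=cv2.INTER_CUBIC))
E
```

```text
time_s: 4.2
eef_pos: [505.7, -100.8, 231.4]
ee_rot: [0.0, 0.989, 0.147, 0.0]
force: [1.9, 0.1, 0.6]
grip_width: 0.489
grip_force: 0.0
time_s: 5.0
eef_pos: [487.2, -203.1, 184.7]
ee_rot: [-0.001, 0.989, 0.147, -0.001]
force: [-0.1, 0.5, -0.7]
grip_width: 0.491
grip_force: 0.0
[[ 9.56000e-01  2.92000e-01 -1.00000e-03  4.87789e+02]
 [ 2.92000e-01 -9.56000e-01  1.00000e-03 -2.03282e+02]
 [-1.00000e-03 -1.00000e-03 -1.00000e+00  1.86016e+02]]
[-2.79940043e-02  5.14018453e-03  5.76067122e+00] [-6.99850108e-01  1.28504613e-01  1.44016781e+02]
```

View pics/w3b.png

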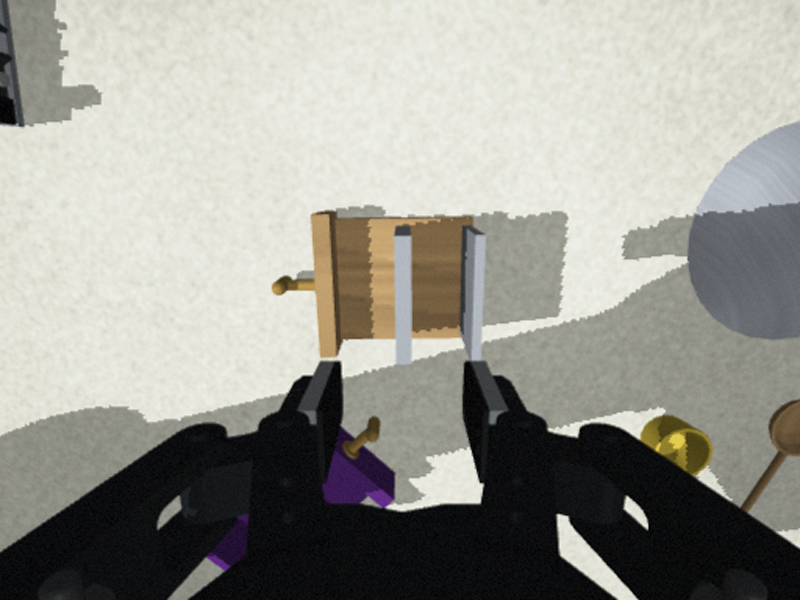

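The divider, at x≈403, sits between the open fingers (inner edges 341 and 463), so the gripper is centred and can go down.

```bash
python3 -m crank '[[[0,0,0.82,0,0,0,42],[0,0,0.82,0,0,0,42],[0,0,0.82,0,0,0,42],[0,0,0.82,0,0,0,42],[0,0,0.82,0,0,0,42],[0,0,0.82,0,0,0,42],[0,0,0.82,0,0,0,42],[0,0,0,0,0,0,42]]]'
```

```text
time_s: 5.85
eef_pos: [487.5, -202.8, 41.6]
ee_rot: [-0.001, 0.989, 0.148, -0.001]
force: [0.7, -0.4, -0.0]
grip_width: 0.494
grip_force: 0.0
```

```bash
python3 -m crank '[[[0,0,0,0,0,0,0],[0,0,0,0,0,0,0],[0,0,0,0,0,0,0],[0,0,0,0,0,0,0],[0,0,0,0,0,0,0],[0,0,0,0,0,0,0],[0,0,0,0,0,0,0],[0,0,0,0,0,0,0]]]' 50
python3 - <<'E'
from h import *
T=tool();print(T[:3].round(3))
# target approach pose
d=np.array([552.06,120.94]);a=np.radians(12.68);x=np.array([np.cos(a),np.sin(a)]);y=np.array([-x[1],x[0]])
for g in(141,96):print(g,d-g*y,to_tool([*(d-g*y),41.6]))
E
```

```text
time_s: 6.65
eef_pos: [488.9, -203.5, 44.4]
ee_rot: [0.001, 0.989, 0.148, 0.001]
force: [-1.3, 0.1, 6.9]
grip_width: 0.105
grip_force: 50.5
[[ 9.56000e-01  2.93000e-01  2.00000e-03  4.88913e+02]
 [ 2.93000e-01 -9.56000e-01 -1.00000e-03 -2.03540e+02]
 [ 2.00000e-03  2.00000e-03 -1.00000e+00  4.44010e+01]]
141 [583.01029879 -16.62118277] [ 5.78618888 -6.04888741  0.10904135]
96 [573.13254386  27.28132237] [ 5.92206413 -7.84374864  0.10571008]
```

```bash
python3 -m crank '[[[0,0,-0.12,0,0,0,0],[0.414,-0.432,0,0,0,0,0],[0.414,-0.432,0,0,0,0,0],[0.414,-0.432,0,0,0,0,0],[0.414,-0.432,0,0,0,0,0],[0.414,-0.432,0,0,0,0,0],[0.414,-0.432,0,0,0,0,0],[0.414,-0.432,0,0,0,0,0]]]';python3 -m crank '[[[0.414,-0.432,0,0,0,0,0],[0.414,-0.432,0,0,0,0,0],[0.414,-0.432,0,0,0,0,0],[0.414,-0.432,0,0,0,0,0],[0.414,-0.432,0,0,0,0,0],[0.414,-0.432,0,0,0,0,0],[0.414,-0.432,0,0,0,0.27,0],[0,0,0,0,0,0.28,0]]]'
python3 - <<'E'
from h import *
im=shot("wrist","w4");T=tool();print(T[:3].round(3));print(sense()["force"])
cv2.imwrite("pics/w4b.png",cv2.resize(im,(800,600),interpolation=cv2.INTER_CUBIC))
E
```

```text
time_s: 7.45
eef_pos: [536.0, -108.4, 45.8]
ee_rot: [-0.0, 0.989, 0.148, -0.0]
force: [1.0, 0.1, -8.0]
grip_width: 0.108
grip_force: 48.8
time_s: 8.25
eef_pos: [583.4, -14.0, 45.8]
ee_rot: [-0.0, 0.994, 0.11, 0.0]
force: [0.5, -1.0, -7.3]
grip_width: 0.106
grip_force: 49.0
[[ 9.76000e-01  2.16000e-01  0.00000e+00  5.83043e+02]
 [ 2.16000e-01 -9.76000e-01  0.00000e+00 -1.47590e+01]
 [ 0.00000e+00 -0.00000e+00 -1.00000e+00  4.56710e+01]]
[-0.2858457  -0.62287573 -7.83249394]
```

View pics/w4b.png

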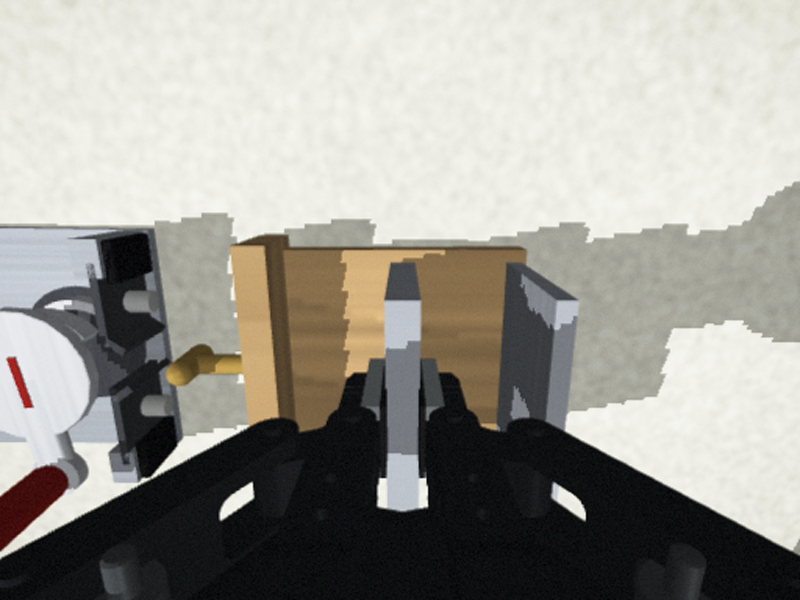

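The section is held and lined up with the dock. The bolt head top is at (179,375), the plungers are at (145,302) and (158,405), and the cam disc's right rim is near (93,370). Next I'll check the lateral offset numerically.

```bash
python3 - <<'E'
from h import *
from scipy.optimize import least_squares
s=.64
P=lambda u,v,z:onz("w4",u*s-.18,v*s-.18,z)
pts=np.array([P(u,v,41)[:2] for u,v in((25,309),(60,325),(83,350),(93,375),(86,405),(70,423))])
r=least_squares(lambda c:np.linalg.norm(pts-c,axis=1)-25.5,[552,121]);print("disc",r.x,r.fun.round(1))
d0=np.array([552.06,120.94]);a=np.radians(12.68);x=np.array([np.cos(a),np.sin(a)]);y=np.array([-x[1],x[0]])
f=lambda p,d=d0:((p[:2]-d)@x,(p[:2]-d)@y)
for nm,p in(("bolt",P(178,374,34)),("plA",P(130,301,20)),("plB",P(150,405,20)),("padtop A",P(152,230,32)),("cheek edge far",P(232,246,34)),("cheek near",P(247,422,34)),("div top near/far",P(388,510,71)),("far",P(386,299,71)),("tcp",tool()[:3,3])):print(nm,np.round(f(p),1),np.round(f(p,r.x),1))
E
```

```text
disc [554.03656604 120.123444  ] [-0.8 -0.1  0.3  0.7 -0.4 -0.6]
bolt [ -2.3 -54.2] [ -4.1 -53. ]
plA [ 22.5 -32. ] [ 20.8 -30.7]
plB [-22.7 -32.8] [-24.5 -31.6]
padtop A [ 51.3 -51.6] [ 49.6 -50.4]
cheek edge far [ 46.  -79.7] [ 44.2 -78.5]
cheek near [-22.7 -78.3] [-24.4 -77.1]
div top near/far [ -32.3 -134.4] [ -34.  -133.1]
far [  36.5 -134.5] [  34.7 -133.3]
tcp [   0.4 -139.2] [  -1.3 -138. ]
```

```bash
python3 -m crank '[[[0.12,0,0.03,0,0,0,0],[0,-0.17,0,0,0,0,0],[0,-0.17,0,0,0,0,0],[0,-0.17,0,0,0,0,0],[0,-0.17,0,0,0,0,0],[0,-0.17,0,0,0,0,0],[0,-0.17,0,0,0,0,0],[0,-0.17,0,0,0,0,0]]]'; python3 -m crank '[[[0,-0.04,0,0,0,0,0],[0,-0.04,0,0,0,0,0],[0,-0.04,0,0,0,0,0],[0,-0.04,0,0,0,0,0],[0,-0.04,0,0,0,0,0],[0,-0.04,0,0,0,0,0],[0,0,0,0,0,0,0],[0,0,0,0,0,0,0]]]'
```

```text
time_s: 9.1
eef_pos: [578.9, 13.9, 45.1]
ee_rot: [0.0, 0.994, 0.11, -0.0]
force: [0.0, -0.6, -7.0]
grip_width: 0.11
grip_force: 49.0
time_s: 9.9
eef_pos: [577.7, 19.4, 45.1]
ee_rot: [0.0, 0.994, 0.11, 0.0]
force: [-0.3, 0.3, -7.7]
grip_width: 0.106
grip_force: 49.0
```

```bash
python3 -m crank '[[[0,-0.04,0.02,0,0,0,0],[0,-0.04,0,0,0,0,0],[0,-0.04,0,0,0,0,0],[0,-0.04,0,0,0,0,0],[0,-0.04,0,0,0,0,0],[0,-0.04,0,0,0,0,0],[0,0,0,0,0,0,0],[0,0,0,0,0,0,0]]]'
```

```text
time_s: 10.7
eef_pos: [576.5, 25.0, 44.6]
ee_rot: [0.0, 0.994, 0.11, 0.0]
force: [0.3, -2.8, -7.0]
grip_width: 0.11
grip_force: 49.1
```

```bash
python3 -m crank '[[[0,-0.04,0.03,0,0,0,0],[0,-0.04,0,0,0,0,0],[0,-0.04,0,0,0,0,0],[0,-0.03,0,0,0,0,0],[0,-0.03,0,0,0,0,0],[0,0,0,0,0,0,0],[0,0,0,0,0,0,0],[0,0,0,0,0,0,0]]]'
```

```text
time_s: 11.5
eef_pos: [576.1, 28.4, 44.7]
ee_rot: [0.001, 0.994, 0.11, 0.001]
force: [-0.8, -8.9, -1.4]
grip_width: 0.105
grip_force: 50.0
```

```bash
python3 -m crank '[[[0,-0.03,0,0,0,0,0],[0,-0.03,0,0,0,0,0],[0,0,0,0,0,0,0],[0,0,0,0,0,0,0],[0,0,0,0,0,0,0],[0,0,0,0,0,0,0],[0,0,0,0,0,0,0],[0,0,0,0,0,0,0]]]'
python3 - <<'E'
from h import *
print(sense()["force"]); im=shot("wrist","w5");cv2.imwrite("pics/w5b.png",cv2.resize(im,(800,600),interpolation=cv2.INTER_CUBIC))
E
```

```text
time_s: 12.3
eef_pos: [575.9, 28.7, 44.9]
ee_rot: [0.002, 0.994, 0.11, 0.001]
force: [-2.1, -15.6, -0.2]
grip_width: 0.107
grip_force: 50.3
[ -2.12051568 -15.59675941  -0.21249298]
```

View pics/w5b.png

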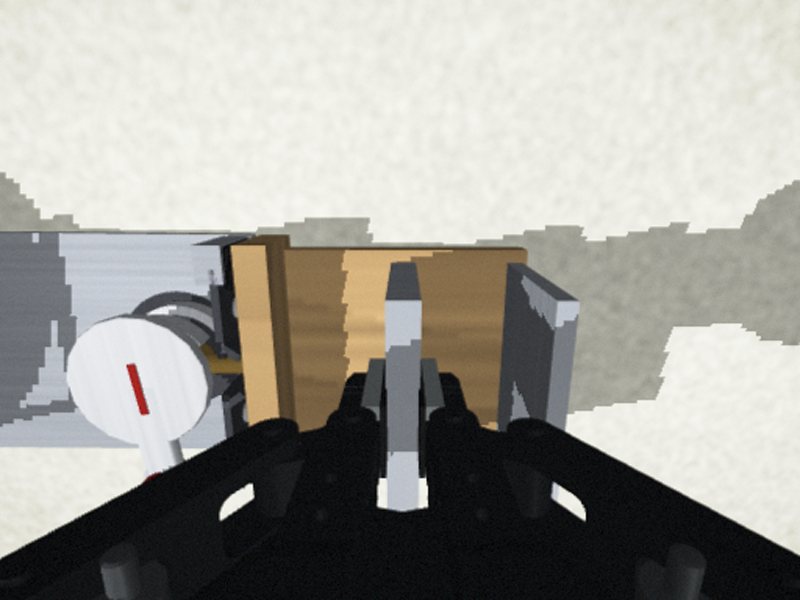

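The section is seated against the pads, with the bolt at (225,365) inside the cam and the crank unmoved. The push reached about 15 N. I'll release and rise.

```bash
python3 -m crank '[[[0,0,0,0,0,0,42],[0,0,0,0,0,0,42],[0,0,0,0,0,0,42],[0,0,0,0,0,0,42],[0,0,0,0,0,0,42],[0,0,-0.9,0,0,0,42],[0,0,-0.9,0,0,0,42],[0,0,-0.9,0,0,0,42]]]' 20;  python3 -m crank '[[[0,0,-0.5,0,0,0,42],[-0.45,-0.9,0,0,0,0,42],[-0.45,-0.9,0,0,0,0,42],[-0.45,-0.9,0,0,0,0,42],[-0.45,-0.9,0,0,0,0,42],[0,0,0,0,0,0,42],[0,0,0,0,0,0,42],[0,0,0,0,0,0,42]]]'
python3 - <<'E'
from h import *
print(to_tool([511.7,107.8,48]),sense()["force"]);shot("top","t2");im=shot("wrist","w6");cv2.imwrite("pics/w6b.png",cv2.resize(im,(800,600),interpolation=cv2.INTER_CUBIC))
E
```

```text
time_s: 13.15
eef_pos: [575.0, 31.3, 112.1]
ee_rot: [-0.0, 0.994, 0.11, -0.0]
force: [-0.8, -0.4, 0.2]
grip_width: 0.492
grip_force: 0.0
time_s: 13.95
eef_pos: [512.0, 108.6, 123.7]
ee_rot: [0.0, 0.994, 0.11, 0.0]
force: [0.2, -0.7, 0.5]
grip_width: 0.494
grip_force: 0.0
[-0.01820108  0.02937084  3.0272682 ] [ 0.19751724 -0.67773515  0.54178811]
```

View pics/w6b.png

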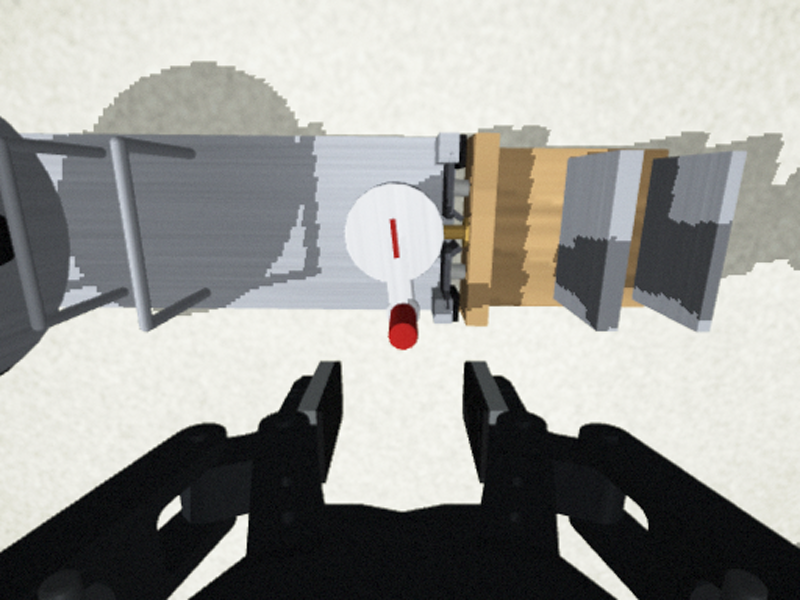

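The section sits a few mm off the pads, as expected. The knob top is at (403,334), centred between the fingers (mid 402), and the disc centre is at (394,233).

```bash
python3 - <<'E'
from h import *
s=.64;P=lambda u,v,z:onz("w6",u*s-.18,v*s-.18,z)
im=cv2.imread("pics/w6.png");g=cv2.inRange(im,(205,205,205),(255,255,255));g[:,300:]=0;g[:,:200]=0
hsv=cv2.cvtColor(im,cv2.COLOR_BGR2HSV);r=(((hsv[...,0]<8)|(hsv[...,0]>172))&(hsv[...,1]>150)&(hsv[...,2]>110)).astype(np.uint8)
n,l,st,c=cv2.connectedComponentsWithStats(r);print([(st[i].tolist(),c[i].round(1)) for i in range(1,n) if st[i,4]>10])
d=P(394,232.5,41);k=P(403,334,78);print("disc",d,"knob",k,np.linalg.norm((k-d)[:2]),np.degrees(np.arctan2((k-d)[1],(k-d)[0])))
print(to_tool([k[0],k[1],47]))
E
```

```text
[([250, 141, 5, 24, 66], array([252. , 152.5])), ([249, 207, 18, 17, 250], array([257.2, 214.4]))]
disc [552.08052238 121.28368961  41.        ] knob [512.80643343 107.9830691   78.        ] 41.46517296799024 -161.29074021675666
[0.02911324 0.02924536 3.06497141]
```

```bash
python3 -m crank '[[[0.02,0.03,0.43,0,0,0,42],[0,0,0.43,0,0,0,42],[0,0,0.43,0,0,0,42],[0,0,0.43,0,0,0,42],[0,0,0.43,0,0,0,42],[0,0,0.43,0,0,0,42],[0,0,0.42,0,0,0,42],[0,0,0,0,0,0,42]]]' 20;  python3 -m crank '[[[0,0,0,0,0,0,0],[0,0,0,0,0,0,0],[0,0,0,0,0,0,0],[0,0,0,0,0,0,0],[0,0,0,0,0,0,0],[0,0,0,0,0,0,0],[0,0,0,0,0,0,0],[0,0,0,0,0,0,0]]]' 25
python3 - <<'E'
from h import *
T=tool();print(T[:3].round(3));p=T[:2,3]-[552.07,121.1];print(np.hypot(*p),np.degrees(np.arctan2(p[1],p[0])))
E
```

```text
time_s: 14.85
eef_pos: [511.4, 108.5, 47.3]
ee_rot: [-0.0, 0.994, 0.11, -0.001]
force: [-0.4, 0.2, 0.3]
grip_width: 0.492
grip_force: 0.0
time_s: 15.65
eef_pos: [512.5, 108.5, 49.2]
ee_rot: [0.0, 0.994, 0.11, 0.0]
force: [-1.4, -0.6, 6.7]
grip_width: 0.156
grip_force: 25.7
[[ 9.76000e-01  2.18000e-01  1.00000e-03  5.12483e+02]
 [ 2.18000e-01 -9.76000e-01 -0.00000e+00  1.08506e+02]
 [ 1.00000e-03  0.00000e+00 -1.00000e+00  4.92270e+01]]
41.541915453384185 -162.35271834353696
```

```bash
cat >> h.py <<'E'
def cam(c0=None):
    # cam angle estimate, tangential/radial force on tool, radius
    s=sense();p=np.array(s["eef_pos"][:2])-[552.07,121.1];f=np.array(s["force"]);a=np.arctan2(p[1],p[0])
    c=(np.radians(12.6)+np.pi-a)%(2*np.pi);c=c-2*np.pi if c>5 else c
    u=p/np.hypot(*p);t=np.array([u[1],-u[0]])
    print("c %.3f r %.1f  resist %.2f radial %.2f fz %.1f t %.1f"%(c,np.hypot(*p),-f[:2]@t,f[:2]@u,f[2],s["time_s"]))
E
python3 - <<'E'
from h import *
cam()
c=np.arange(-.1,3.75,.1);x=-1.68*np.cos(c);y=-1.68*np.sin(c)
for i in range(len(c)-1):print("%.1f [%.3f,%.3f]"%(c[i],x[i+1]-x[i],y[i+1]-y[i]),end="; " if i%4<3 else "\n")
E
```

```text
c -0.088 r 41.5  resist 0.18 radial 1.57 fz 6.7 t 15.7
-0.1 [-0.008,-0.168]; 0.0 [0.008,-0.168]; 0.1 [0.025,-0.166]; 0.2 [0.042,-0.163]
0.3 [0.058,-0.158]; 0.4 [0.073,-0.151]; 0.5 [0.088,-0.143]; 0.6 [0.102,-0.134]
0.7 [0.114,-0.123]; 0.8 [0.126,-0.111]; 0.9 [0.137,-0.098]; 1.0 [0.146,-0.084]
1.1 [0.153,-0.069]; 1.2 [0.159,-0.053]; 1.3 [0.164,-0.037]; 1.4 [0.167,-0.020]
1.5 [0.168,-0.003]; 1.6 [0.167,0.013]; 1.7 [0.165,0.030]; 1.8 [0.161,0.046]
1.9 [0.156,0.062]; 2.0 [0.149,0.077]; 2.1 [0.141,0.092]; 2.2 [0.131,0.105]
2.3 [0.119,0.118]; 2.4 [0.107,0.129]; 2.5 [0.094,0.139]; 2.6 [0.079,0.148]
2.7 [0.064,0.155]; 2.8 [0.048,0.161]; 2.9 [0.032,0.165]; 3.0 [0.015,0.167]
3.1 [-0.001,0.168]; 3.2 [-0.018,0.167]; 3.3 [-0.035,0.164]; 3.4 [-0.051,0.160]
3.5 [-0.067,0.154]; 3.6 [-0.082,0.147];
```

```bash
python3 -m crank '[[[0,0,-0.08,0,0,0,0],[-0.008,-0.168,0,0,0,0,0],[0.008,-0.168,0,0,0,0,0],[0.025,-0.166,0,0,0,0,0],[0.042,-0.163,0,0,0,0,0],[0.058,-0.158,0,0,0,0,0],[0,0,0,0,0,0,0],[0,0,0,0,0,0,0]]]' >/dev/null; python3 -c "
from h import *
cam()"
```

```text
c 0.415 r 42.1  resist -1.60 radial -7.42 fz -12.8 t 16.4
```

```bash
python3 -m crank '[[[0.101,-0.139,0.05,0,0,0,0],[0.088,-0.143,0,0,0,0,0],[0.102,-0.134,0,0,0,0,0],[0.114,-0.123,0,0,0,0,0],[0.126,-0.111,0,0,0,0,0],[0,0,0,0,0,0,0],[0,0,0,0,0,0,0],[0,0,0,0,0,0,0]]]' >/dev/null; python3 -c "
from h import *
cam()"
```

```text
c 0.922 r 42.2  resist -0.70 radial 5.59 fz -1.6 t 17.2
```

```bash
python3 -m crank '[[[0.127,-0.111,0,0,0,0,0],[0.146,-0.084,0,0,0,0,0],[0.153,-0.069,0,0,0,0,0],[0.159,-0.053,0,0,0,0,0],[0.082,-0.019,0,0,0,0,0],[0.082,-0.018,0,0,0,0,0],[0.083,-0.011,0,0,0,0,0],[0.083,-0.010,0,0,0,0,0]]]' >/dev/null; python3 -c "
from h import *
cam()"
```

```text
c 1.514 r 42.6  resist 4.70 radial 0.55 fz -2.4 t 18.1
```

```bash
python3 -m crank '[[[0.168,-0.003,0,0,0,0,0],[0.167,0.013,0,0,0,0,0],[0.165,0.030,0,0,0,0,0],[0.081,0.022,0,0,0,0,0],[0.080,0.024,0,0,0,0,0],[0.078,0.030,0,0,0,0,0],[0.078,0.032,0,0,0,0,0],[0.075,0.038,0,0,0,0,0]]]' >/dev/null; python3 -c "
from h import *
cam()"
```

```text
c 2.053 r 42.9  resist 4.26 radial -1.45 fz -3.4 t 18.9
```

```bash
python3 -m crank '[[[0.036,0.021,0,0,0,0,0],[0.036,0.021,0,0,0,0,0],[0.036,0.021,0,0,0,0,0],[0.036,0.021,0,0,0,0,0],[0.034,0.025,0,0,0,0,0],[0.034,0.025,0,0,0,0,0],[0.034,0.025,0,0,0,0,0],[0.034,0.025,0,0,0,0,0]]]' >/dev/null; python3 -c "
from h import *
cam()"; python3 -m crank '[[[0.031,0.028,0,0,0,0,0],[0.031,0.028,0,0,0,0,0],[0.031,0.028,0,0,0,0,0],[0.031,0.028,0,0,0,0,0],[0.028,0.031,0,0,0,0,0],[0.028,0.031,0,0,0,0,0],[0,0,0,0,0,0,0],[0,0,0,0,0,0,0]]]' >/dev/null; python3 -c "
from h import *
cam()"
```

```text
c 2.249 r 42.9  resist 5.72 radial -1.93 fz -3.8 t 19.6
c 2.397 r 42.8  resist 3.72 radial -1.24 fz -6.5 t 20.4
```

```bash
python3 -m crank '[[[0.027,0.032,0.02,0,0,0,0],[0.027,0.032,0,0,0,0,0],[0.026,0.033,0,0,0,0,0],[0.026,0.033,0,0,0,0,0],[0.024,0.035,0,0,0,0,0],[0.024,0.035,0,0,0,0,0],[0.023,0.035,0,0,0,0,0],[0.023,0.035,0,0,0,0,0]]]' >/dev/null; python3 -c "
from h import *
cam()"
```

```text
c 2.591 r 42.8  resist 5.86 radial -2.80 fz -2.5 t 21.2
```

```bash
python3 -m crank '[[[0.017,0.029,0,0,0,0,0],[0.017,0.029,0,0,0,0,0],[0.016,0.029,0,0,0,0,0],[0.016,0.030,0,0,0,0,0],[0.015,0.030,0,0,0,0,0],[0.014,0.030,0,0,0,0,0],[0.014,0.031,0,0,0,0,0],[0.013,0.031,0,0,0,0,0]]]' >/dev/null; python3 -c "
from h import *
cam()"
```

```text
c 2.727 r 42.8  resist 10.21 radial -3.19 fz -1.8 t 22.1
```

Resistance is now about 4.4 N above the drawing load, so the lock is firmly tight. I'll ease off, let go and rise.

```bash
python3 -m crank '[[[-0.02,-0.045,0,0,0,0,0],[0,0,0,0,0,0,30],[0,0,0,0,0,0,30],[0,0,0,0,0,0,30],[0,0,0,0,0,0,30],[0,0,-0.5,0,0,0,30],[0,0,-0.8,0,0,0,30],[0,0,-0.8,0,0,0,30]]]'; python3 -m crank '[[[0,0,-0.9,0,0,0,30],[0,0,-0.9,0,0,0,30],[-0.5,0,0,0,0,0,30],[-0.5,0,0,0,0,0,30],[-0.5,0,0,0,0,0,30],[0,0,0,0,0,0,30],[0,0,0,0,0,0,30],[0,0,0,0,0,0,30]]]'
python3 - <<'E'
from h import *
im=shot("wrist","w7");cv2.imwrite("pics/w7b.png",cv2.resize(im,(800,600),interpolation=cv2.INTER_CUBIC))
E
```

```text
time_s: 22.85
eef_pos: [586.5, 146.6, 103.1]
ee_rot: [0.0, 0.994, 0.11, 0.0]
force: [-0.4, 0.4, 0.6]
grip_width: 0.352
grip_force: 0.0
time_s: 23.65
eef_pos: [550.3, 138.5, 146.9]
ee_rot: [0.0, 0.994, 0.11, 0.0]
force: [-0.2, -0.7, -0.3]
grip_width: 0.35
grip_force: 0.0
```

View pics/w7b.png

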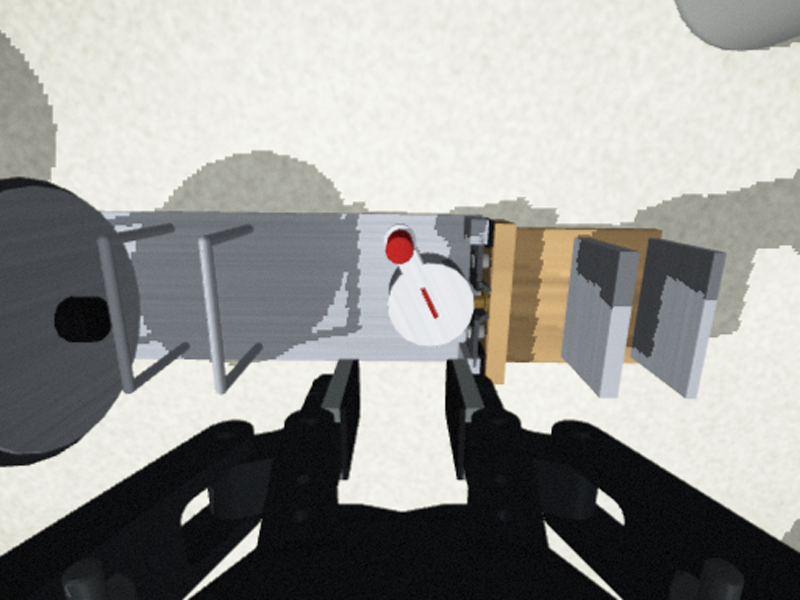

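The cheek is flush against both pads (x≈490), the crank rests at about 2.7 rad with its knob at (400,245), and the gripper is clear of everything. I'm handing the job in.

```bash
python3 -c "
from rig import *
print(finish_job())"
```

```text
the job is handed in; nothing more can be done
None
```

The section is joined to the fixed half: its bolt is in the cam lock, and I turned the cam clockwise to about 2.7 rad. The last reading, about 10 N, was 4.4 N above the drawing load, just over the 3–4 N mark for firmly tight but under the 6 N limit. I then let go with nothing else touched and handed the job in at about 24 s.

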